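# Stow the room key in the reception key drawer

### The arm

A 7-joint arm with a two-finger parallel gripper is mounted at the origin on the work surface. World frame = base frame: x ahead of the robot, y to its left, z up, the work surface at z = 0. Lengths are in mm, angles in rad, forces in N, time in s.
With the tool pointing down it reaches from about 425 to 925 mm from the base axis. Payload 6.8 kg.
Tool frame: the origin (TCP) lies on the centre line of the jaws, within the pads' length; the fingertips stand 25 mm ahead of it and the grasp point (between the pads) lies 6 mm ahead of it; z points along the fingers, y is the line along which they close (so a half turn about z gives the same grasp; the last joint's range is limited). The gripper opens to 88 mm and grips with 3 to 60 N. Pads are 20 mm wide; open, the fingers measure 115 mm over their backs; the gripper's body (75 mm by 178 mm) begins 61 mm behind the grasp point.
Start: joints at [-0.108, 0.477, 0.022, 1.555, -0.011, 1.109, -0.083], TCP at [675.017, 0.007, 224.864] pointing down, gripper open.
Joint ranges: [-2.96, 2.96], [-0.34, 2.1], [-1.41, 1.46], [0.24, 2.44], [-1.37, 4.51], [0.17, 1.92], [-2.96, 2.96]. Speed limits (rad/s): [2.39, 2.39, 3.14, 3.14, 3.14, 3.14, 3.14].

### API

Orientations are given as a rotation vector (axis times angle).
In Python, from bench import bot gives the robot as it stands.
- The arm moves only by the tool drive_tool, never from a script. Its arguments are lists of equal length, an entry for each row: "offset": the shift along the tool's x, y, z in units of 60 mm (1.0 is 60 mm), a list of three; "rotation": the turn, a rotation vector about the tool's x, y, z in units of 10 degrees (1.0 is 10 degrees), a list of three; "jaw": the gripper command: -1 is fully open, 1 is shut, values between are in proportion. A call has 1 to 12 rows; each row is the pose to reach, as a shift and turn from the pose commanded when the call began, along the tool's axes at that moment; what a row does not reach only later rows make up. A row lasts 1/8 s, in which the tool goes at most 62.5 mm and 10.7 degrees, less where a joint would pass 70% of its speed; a pose out of reach is approached as far as the arm can. A call with a gripper value outside its range is refused whole. The fingers move at their own pace and stop on an object; "grip_force" is the grip in N (left out, the last holds). Time passes only in rows, so rows that repeat a pose let the fingers close. It gives the time, the measured TCP pose, the force, the opening and the grip force at its end, in the units of the state.
- bot.observe(): the state, without advancing time (a new reading comes with each control period).
- bot.get_image(name): name is "scene" or "side" or "wrist"; returns a dict with "pixels" (480x640x3 uint8, blue, green, red), "z_map" (480x640 float32, mm along the optical axis (not along the pixel's ray), 0 where there is no reading), "fov_y" (degrees; the focal length in pixels is half the picture's height over the tangent of half this angle, whatever the lens; pixels are square), "cx", "cy" (the principal point, pixels), "k1" (the pictures are not rectified: a ray, as slopes to the right and down, at radius r is drawn at 1 + k1 r^2 times it, then the intrinsics apply), "eye" and "orientation" of the camera in the world. Camera axes: x right, y down, z forward; pixel columns grow to the right and rows downward; lengths in mm; the calibration is good to about 2 mm. A picture is of the moment at which its call begins.
- bot.hand_in(): hands the job in; it is judged then, once.
The state is a dict: "time": time; "joint_positions": joint angles; "qvel": joint speeds; "effort": joint torques, N m; "ee_pos": TCP position; "tcp_rot": TCP orientation; "contact_force": force on the tool from outside, world axes, zero at the start; "wrist_torque": the same for the moment, N m; "gripper_width": opening from 0.0 (shut) to 1.0 (fully open); "grip_force": force on a finger pad.
Only numpy, scipy, OpenCV 4.12 (cv2) and the standard library are available. Lean on these libraries where they do the work, as an engineer would, in place of code of your own. Each camera call takes 0.05 s, during which the arm holds its last target. There are 200 camera calls.

### The job

Lay the room key with the oblong tag flat inside the steel key tin in the open drawer, setting it down rather than dropping it, then swing the tin's lid over and press it down until the tab under its edge has snapped behind the rim. When the lid stays down by itself, slide the drawer fully shut without slamming it, and leave everything else on the counter where it is.

Things in the scene. Friction and masses are not known exactly. Their poses are not given: they have to be found in the camera images.
- key: The room key to stow: a brass key fixed rigidly to an OBLONG brass tag with a red enamelled top, lying flat, 70 g, 109 long. Origin: underside, 30 mm from the tag's centre towards the blade (mid-length); x points from tag to blade, z up. Tag 50 (x) by 26 (y) by 10 high, x from -55 to -5; the flat key (22 wide at the bow, 7 at the blade, 4 high) reaches to x = 54. Grip it across the tag's 26 mm.
- key2: The other key, to be left alone: the same brass key on a ROUND red enamelled tag of 38 mm diameter, 10 high, 98 mm long over all. Origin: underside, 30 mm from the tag's centre towards the blade.
- drawer (a joint): Opening of the drawer in m: 0 fully shut (its front panel lies against the unit), starts open by about 0.2 (stop at 0.22). About 2.5 N of friction; it stays where it is left.
- drawer_front (a point): Centre of the outer face of the drawer's front panel, 43 mm above the counter; axes as the unit's: push along x to shut. Panel 276 wide, 18 thick, from 6 to 80 mm above the counter. A brass knob, 24 mm wide, sticks out 23 mm at the centre: push the flat panel beside it. Shut, this face stands 18 mm in front of the unit's face.
- tin_floor (a point): Centre of the inner floor of the steel key tin fixed in the drawer, 25 mm above the counter, 69 mm behind the drawer's front face, 44 mm towards -y of its middle; axes as the unit's. Inside 88 (x) by 134 (y) by 38 deep, walls 3, the rolled rim narrows it by 2 to 4 mm a side. The 109 mm key lies along y. The lid stands at the +y end: the hand has room for the tag at the -y end.
- lid (a joint): Angle of the tin's lid in rad: 0 flat on the rim, 1.57 upright; starts between 1.5 and 1.9 (stop 1.95). A weak spring lifts it: let go unlatched it rises to about 0.85; raised beyond that it stays put (a push of 1 N moves it). Below about 0.07 the sprung tab rides on the rim and takes about 5 N at the free edge to snap past by itself; then it holds the lid at 0 to 0.01.
- tin_hinge (a point): Middle of the lid's hinge line, which runs along x at the +y end of the tin, 63 mm above the counter (rim height); axes as the unit's. 68.5 mm from tin_floor along +y, 38 mm above it. A raised lid strikes the unit if the drawer is pushed in.
- lid_edge (a point): Middle of the lid's free edge on its outer face (top when shut), 139 mm from the hinge; -y runs from hinge to edge, z out of the outer face. Flat steel plate 94 wide, 3 thick; shut, its top is 66 mm above the counter. Close it by pushing its outer face (the +y side while raised) towards -y and down. The tab, a 36 mm wide leaf, hangs 11 mm below the edge's middle, 8 mm in.
- stamp: Bystander: turned dark wood hand stamp standing upright, 38 mm across, 50 high. Origin: centre of the underside.
- inkpad: Bystander: closed metal ink pad tin, 80 by 54 by 17.5 high. Origin: centre of the underside.
- jar: Bystander: squat amber glass jar with a brass lid, 74 mm across, 72 high. Origin: centre of the underside.
- bell: Bystander: brass counter bell on a wooden foot, 76 mm across, 54 high. Origin: centre of the underside.
- magnifier: Bystander: horn-handled magnifying glass lying on the counter, 80 mm lens ring, 176 long, 18 high. Origin: underside, at the lens's centre; the handle runs along its -x.
- penpot: Bystander: wooden pen pot standing on the counter, 68 mm across, 85 high, its pens to 165. Origin: centre of the underside.
- unit: Low pine drawer unit fixed to the counter, 280 wide (y), 280 deep (x), 98 high. Origin: middle of its front face at counter height; x points from the front into the unit (away from the robot), y left, z up; turned by up to 0.2 rad. Left and right of it, 0.72 m and more ahead of the robot, stand an embossing press (lever raised to 300 mm) and a telephone: keep clear.
- stapler: Bystander: small black desk stapler, 105 long (x), 30 wide, 42 high. Origin: centre of the underside.
There are look-alikes about, which are no part of the job. What is shaped like the key but purple or white is not meant.

How it is judged (in metres and radians):
On the way, in this order (a step that is already met when the one before it is completed fails the run):
1. the key with the oblong tag lies flat in the tin, let go, the lid still up (x of key in the frame of tin_floor between -0.036 and 0.036 m and y of key in the frame of tin_floor between -0.03 and 0.03 m and z of key in the frame of tin_floor between -0.005 and 0.006 m and angle between key's own z axis and vertical below 0.12 rad and contact force between the fingers and key below 0.05 N and value of joint lid above 0.5 rad), for 0.2 s.
2. the lid is shut, its tab behind the rim, the drawer still open (value of joint lid below 0.03 rad and value of joint drawer above 0.1 m), for 0.3 s.
3. the drawer is fully shut (value of joint drawer below 0.006 m), for 0.2 s.
At the end, for the whole second after the job is handed in: The drawer is shut to within 6 mm, the tin's lid is down and held by its tab (below 0.03 rad), and the key with the oblong tag lies at rest flat on the tin's floor (within 6 mm of it and 0.12 rad of level) under the lid (value of joint drawer below 0.006 m and value of joint lid below 0.03 rad and x of key in the frame of tin_floor between -0.042 and 0.042 m and y of key in the frame of tin_floor between -0.03 and 0.03 m and z of key in the frame of tin_floor between -0.005 and 0.006 m and angle between key's own z axis and vertical below 0.12 rad and linear speed of key below 0.02 m/s); the robot touches nothing.
It fails at once if a bystander is shifted by more than 25 mm (distance of any of key2, stamp, inkpad, jar, bell, magnifier, penpot, stapler from where it was at the start of the episode above 0.025 m).
It fails at once if the key is let go above the tin's rim (dropped) (height (world z) of key above 0.065 m and contact force between the fingers and key below 0.01 N).
It fails at once if the drawer is slammed (faster than 0.5 m/s) (velocity of joint drawer below -0.5 m/s).
It also fails if it takes over 72 s, if anything falls off the work surface, if the arm or the gripper's body presses on something with over 40 N, if the wrist force passes 120 N, or if a joint passes its speed limit or range.

## Working session

There is one attempt and no reset: what is moved stays moved. The work goes in short steps, Python scripts to look and compute and a tool call to move; the robot and the scene stay as the last step left them, time stands still between calls to the robot, and variables do not carry over. Pictures are saved under pics/ and viewed, at most 10 in all, crops included, and the job is handed in when it is done.

Besides the shell and the picture viewer there is one more tool, called after "Call:" by a JSON object that holds its "api" and its "payload", one argument or row to a line. drive_tool: Moves the arm, as the interface text tells. Its arguments: {"type":"object","properties":{"offset":{"type":"array"},"rotation":{"type":"array"},"jaw":{"type":"array"},"grip_force":{"type":"number"}},"required":["offset","rotation","jaw"]}

```bash
mkdir -p pics; ls; cat > h.py <<'E'
import numpy as np,cv2
from bench import bot
from scipy.spatial.transform import Rotation as R
def rot(o):
    o=np.array(o,float)
    return o if o.shape==(3,3) else R.from_rotvec(o).as_matrix()
def ray(im,u,v):
    f=240/np.tan(np.radians(im["fov_y"])/2)
    d=np.array([(u-im["cx"])/f,(v-im["cy"])/f]); s=d.copy()
    for _ in range(20): s=d/(1+im["k1"]*(s@s))
    return np.array([s[0],s[1],1.])
def plane(im,u,v,z):
    d=rot(im["orientation"])@ray(im,u,v); e=np.array(im["eye"])
    return e+d*(z-e[2])/d[2]
def depth(im,u,v):
    return np.array(im["eye"])+rot(im["orientation"])@ray(im,u,v)*im["z_map"][int(round(v)),int(round(u))]
def allpts(im):
    f=240/np.tan(np.radians(im["fov_y"])/2)
    v,u=np.mgrid[0:480,0:640]; d=np.stack([(u-im["cx"])/f,(v-im["cy"])/f],-1); s=d.copy()
    for _ in range(20): s=d/(1+im["k1"]*(s**2).sum(-1,keepdims=True))
    s=np.concatenate([s,np.ones((480,640,1))],-1)*im["z_map"][...,None]
    return s@rot(im["orientation"]).T+np.array(im["eye"])
def totool(vec): # world vec mm -> tool units
    return rot(bot.observe()["tcp_rot"]).T@np.array(vec)/60
E
python3 - <<'E'
from h import *
for n in ["scene","side"]:
    im=bot.get_image(n); cv2.imwrite(f"pics/{n}.png",im["pixels"]); np.savez(f"{n}.npz",**im)
    print(n,im["fov_y"],im["k1"],im["eye"],im["orientation"])
print(bot.observe())
E
```

```text
pics
scene 53.92945798308295 -0.013598955329351455 [1206.67919606  111.7506432   895.4709721 ] [-1.65381655 -1.99822108  0.71797022]
side 56.139974209594556 0.00941936202523516 [133.21198346 799.14596284 954.1135845 ] [-0.58623077  2.69143867 -1.09472754]
{'time': 0.1, 'joint_positions': array([-0.10809309,  0.47765707,  0.02231141,  1.55631336, -0.01148337,
        1.10930154, -0.08308541]), 'qvel': array([-5.92367850e-04, -1.11212170e-03,  2.50977049e-04, -6.74639572e-04,
        8.33464469e-05,  3.97894188e-04,  5.26299918e-04]), 'effort': array([ 4.71647683e-03, -5.84088278e+01,  1.53989889e+00, -2.73312145e+01,
       -5.42987685e-02,  1.30690381e-02,  5.50689708e-05]), 'ee_pos': array([6.74478177e+02, 3.51315069e-04, 2.24035385e+02]), 'tcp_rot': array([-2.22065235e+00, -2.22079288e+00,  1.84126835e-03]), 'contact_force': array([-0.21107554, -0.44815884,  0.19798683]), 'wrist_torque': array([-0.02558457, -0.0064966 , -0.05841782]), 'grip_force': 0.0, 'gripper_width': 1.00309085474178}
```

View pics/scene.png

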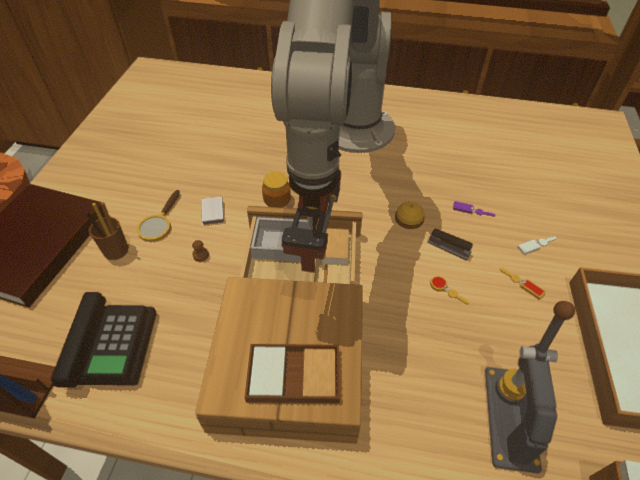

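View pics/side.png

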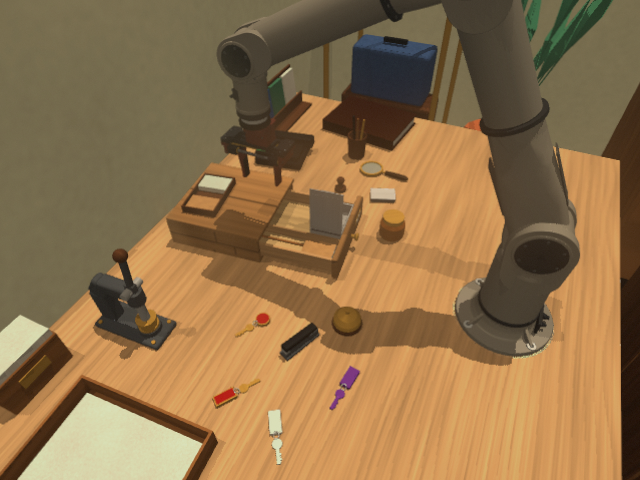

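Candidates (scene px): red oblong at (523,283), red round at (440,285), purple at (473,210), white at (537,245). The red oblong one matches the description. The lid stands raised at side px (327,212).

```bash
python3 - <<'E'
from h import *
for n,box in [("scene",(490,260,560,305)),("side",(205,370,270,410))]:
    im=dict(np.load(f"{n}.npz")); x0,y0,x1,y1=box
    px=im["pixels"]; c=px[y0:y1,x0:x1]; hsv=cv2.cvtColor(c,cv2.COLOR_BGR2HSV)
    m=(((hsv[...,0]<5)|(hsv[...,0]>172))&(hsv[...,1]>150)&(hsv[...,2]>70)).astype(np.uint8)
    k,l,s,ce=cv2.connectedComponentsWithStats(m); i=1+np.argmax(s[1:,4]); m=l==i
    v,u=np.nonzero(m); P=np.array([plane(im,a+x0,b+y0,10) for a,b in zip(u,v)])
    r=cv2.minAreaRect(P[:,:2].astype(np.float32)); print(n,len(P),P.mean(0),r)
    A=allpts(im)[y0:y1,x0:x1]; print("depth z",np.median(A[m],0))
    if n=="scene": cv2.imwrite("pics/crop.png",cv2.resize(px[190:320,400:580],None,fx=4,fy=4,interpolation=cv2.INTER_CUBIC))
# unit and tin
for n in ["scene","side"]:
    im=dict(np.load(f"{n}.npz")); A=allpts(im).reshape(-1,3)
    q=A[(abs(A[:,2]-98)<4)&(A[:,0]>600)&(A[:,0]<1100)&(abs(A[:,1])<260)]
    r=cv2.minAreaRect(q[:,:2].astype(np.float32)); print(n,"unit top",len(q),r,cv2.boxPoints(r).tolist())
    q=q[:,:]; 
im=dict(np.load("scene.npz"));A=allpts(im)
for u,v in [(249,215),(361,219),(265,225),(275,240),(290,217),(300,212),(226,281),(363,286)]: print(u,v,A[v,u].round())
im=dict(np.load("side.npz"));A=allpts(im)
for u,v in [(312,192),(342,195),(310,228),(340,234),(326,212),(330,255),(345,255)]: print(u,v,A[v,u].round())
E
```

```text
scene 58 [522.0848065  480.37826447  10.        ] ((521.1405639648438, 478.9098205566406), (38.608516693115234, 12.38935375213623), 55.075042724609375)
depth z [521.95827919 480.84445966   9.09605998]
side 136 [520.43781984 480.20007056  10.        ] ((520.2537841796875, 479.78887939453125), (41.12998962402344, 17.207565307617188), 56.69512176513672)
depth z [520.8630659  480.40590538   8.87667301]
scene unit top 16248 ((806.0011596679688, -25.712875366210938), (286.6080017089844, 280.8603820800781), 6.87535285949707) [[646.9168090820312, 96.55258178710938], [680.5385131835938, -182.28811645507812], [965.0855102539062, -147.97833251953125], [931.4638061523438, 130.86236572265625]]
side unit top 4322 ((805.4134521484375, -24.199600219726562), (287.4266357421875, 284.24871826171875), 6.83033561706543) [[645.8172607421875, 99.82427978515625], [679.6229248046875, -182.40704345703125], [965.0096435546875, -148.22348022460938], [931.2039794921875, 134.00784301757812]]
249 215 [ 475. -199.   62.]
361 219 [444.  68.  70.]
265 225 [ 480. -160.   40.]
275 240 [ 509. -129.   25.]
290 217 [ 464. -100.   64.]
300 212 [701. -16. 344.]
226 281 [ 631. -215.   -0.]
363 286 [584.  97.   0.]
312 192 [545. -35. 193.]
342 195 [466. -51. 196.]
310 228 [552. -28.  63.]
340 234 [464. -42.  62.]
326 212 [506. -38. 133.]
330 255 [464.  28.  44.]
345 255 [437. -15.  13.]
```

View pics/crop.png

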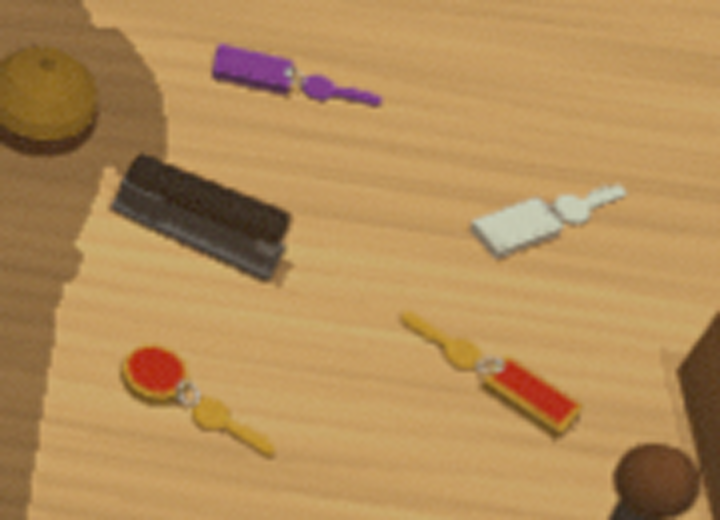

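Crop shows the oblong red-topped brass tag at (535,395) with the blade up-left, so that is the key. The round-tag key is at (155,375), the stapler at (205,215).

```bash
python3 - <<'E'
from h import *
for n in ["scene","side"]:
    im=dict(np.load(f"{n}.npz")); A=allpts(im); q=A.reshape(-1,3)
    p=q[(q[:,2]>60)&(q[:,1]>200)&(q[:,0]>300)&(q[:,2]<350)&(q[:,0]<1000)&(q[:,1]<700)]
    print(n,"tall",len(p),p.min(0),p.max(0)); t=p[p[:,2]>200]; print(" >200",t.min(0) if len(t) else 0,t.max(0) if len(t) else 0)
    ux=np.array([.9929,.119]);uy=np.array([-.119,.9929]);o=np.array([666.7,-41.7])
    L=np.c_[(q[:,:2]-o)@ux,(q[:,:2]-o)@uy,q[:,2]]
    s=L[(L[:,2]>110)&(L[:,2]<210)&(L[:,0]>-260)&(L[:,0]<-80)&(abs(L[:,1])<80)]
    print(" lid",len(s),np.percentile(s,[2,50,98],axis=0).round(1).tolist() if len(s) else 0)
    s=L[(L[:,2]>74)&(L[:,2]<86)&(L[:,0]>-260)&(L[:,0]<-150)&(abs(L[:,1])<140)]
    print(" panel top",len(s),np.percentile(s,[2,10,50,90,98],axis=0).round(1).tolist() if len(s) else 0)
E
```

```text
scene tall 5452 [479.20820413 378.17970994  60.00197297] [943.71236503 687.45450773 300.69104842]
 >200 [757.29115604 390.75916712 200.1914135 ] [788.06549617 419.44810457 300.69104842]
 lid 60 [[-153.8, 17.3, 116.2], [-119.6, 22.1, 142.4], [-107.4, 24.4, 171.1]]
 panel top 529 [[-224.9, -134.0, 74.4], [-222.0, -118.4, 75.9], [-213.3, -40.8, 78.7], [-207.4, 118.1, 81.1], [-205.6, 132.8, 82.5]]
side tall 5265 [475.56259977 381.07799406  60.00499455] [999.9579858  699.5212829  300.86290758]
 >200 [751.60575306 392.46561341 201.20557814] [783.33577964 423.63996547 300.86290758]
 lid 940 [[-201.6, 14.5, 111.9], [-157.0, 20.7, 158.8], [-110.3, 25.8, 200.7]]
 panel top 509 [[-225.4, -128.9, 75.0], [-224.2, -98.8, 76.5], [-216.2, 25.2, 79.1], [-198.5, 114.3, 81.6], [-160.3, 134.9, 83.9]]
```

Call:
{"api": "drive_tool", "payload": {
  "offset": [
    [1, 0, -0.6],
    [2, -0.4, -0.6],
    [3, -0.8, -0.6],
    [4, -1.3, -0.6],
    [5, -1.7, -0.6],
    [6, -2.1, -0.6],
    [7, -2.4, 0],
    [7.7, -2.57, 0.4],
    [7.7, -2.57, 0.4]
  ],
  "rotation": [
    [0, 0, -1],
    [0, 0, -2],
    [0, 0, -3],
    [0, 0, -4],
    [0, 0, -5],
    [0, 0, -6],
    [0, 0, -7],
    [0, 0, -8],
    [0, 0, -8.5]
  ],
  "jaw": [-0.2, -0.2, -0.2, -0.2, -0.2, -0.2, -0.2, -0.2, -0.2]
}}

```text
time: 1.23
ee_pos: [516.3, 465.9, 197.8]
tcp_rot: [-0.121, -3.134, 0.001]
contact_force: [0.1, -0.5, -0.2]
gripper_width: 0.603
grip_force: 0.0
```

Call:
{"api": "drive_tool", "payload": {
  "offset": [
    [0, 0.12, 0.3],
    [-0.06, 0.24, 0.8],
    [-0.06, 0.24, 1.0],
    [-0.06, 0.24, 1.0],
    [-0.06, 0.24, 1.0],
    [-0.06, 0.24, 1.0],
    [-0.06, 0.24, 1.0]
  ],
  "rotation": [
    [0, 0, -1],
    [0, 0, -2],
    [0, 0, -3],
    [0, 0, -4],
    [0, 0, -5],
    [0, 0, -6.1],
    [0, 0, -6.1]
  ],
  "jaw": [-0.2, -0.2, -0.2, -0.2, -0.2, -0.2, -0.2]
}}

```text
time: 2.1
ee_pos: [525.6, 475.6, 140.2]
tcp_rot: [1.472, -2.774, -0.0]
contact_force: [-0.3, -0.5, 1.3]
gripper_width: 0.599
grip_force: 0.0
```

```bash
python3 - <<'E'
from h import *
im=bot.get_image("wrist"); cv2.imwrite("pics/w1.png",im["pixels"]); np.savez("w1.npz",**im)
px=im["pixels"]; hsv=cv2.cvtColor(px,cv2.COLOR_BGR2HSV)
m=(((hsv[...,0]<6)|(hsv[...,0]>172))&(hsv[...,1]>150)&(hsv[...,2]>60)).astype(np.uint8)
k,l,s,ce=cv2.connectedComponentsWithStats(m)
A=allpts(im)
for i in range(1,k):
    if s[i,4]<300: continue
    v,u=np.nonzero(l==i); P=np.array([plane(im,a,b,10) for a,b in zip(u[::3],v[::3])])
    print(s[i],P.mean(0),cv2.minAreaRect(P[:,:2].astype(np.float32)),np.median(A[l==i],0))
o=bot.observe(); print(o["ee_pos"],rot(o["tcp_rot"]).round(3).tolist(),o["joint_positions"])
E
```

```text
[ 115    0   43   38 1333] [547.65294053 267.88840791  10.        ] ((548.7959594726562, 268.7893981933594), (24.28932762145996, 29.209869384765625), 54.923561096191406) [547.93495924 268.40960909  10.505133  ]
[ 319  206   25   52 1126] [520.57108048 480.09403156  10.        ] ((520.4903564453125, 480.26031494140625), (43.431434631347656, 18.163436889648438), 55.742881774902344) [520.43403103 479.77649737  10.5299934 ]
[525.59178071 475.69278252 140.29913363] [[-0.562, -0.827, -0.001], [-0.827, 0.562, -0.0], [0.001, 0.001, -1.0]] [-0.43180844  0.68577868 -0.60614178  1.50488641  0.41985997  1.0840989
  1.41416869]
```

View pics/w1.png

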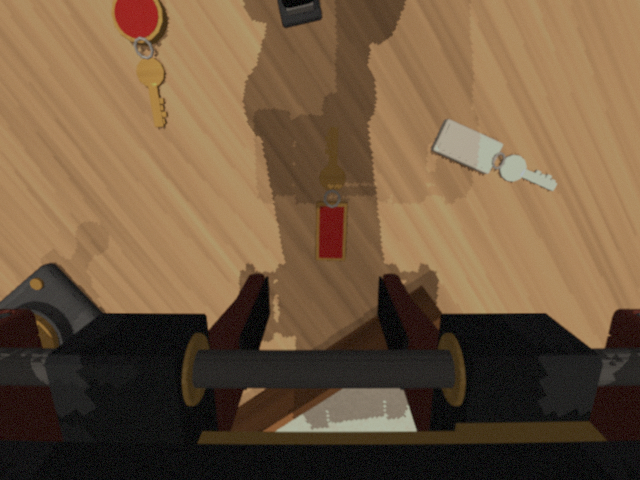

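Wrist view: the oblong tag is at (331,230), blade up, with both pads straddling its line; white key (470,150) and tray wall (430,290) are nearby. Checking tray wall height before descending.

```bash
python3 - <<'E'
from h import *
c=np.array([520.5,480.2]);ty=np.array([-.827,.562]);tx=np.array([-.562,-.827])
for n in ["scene","side"]:
    im=dict(np.load(f"{n}.npz")); q=allpts(im).reshape(-1,3)
    a=(q[:,:2]-c)@tx;b=(q[:,:2]-c)@ty
    for X,Y in [(15,50),(50,100)]:
        p=q[(abs(a)<X)&(abs(b)<Y)]; print(n,X,Y,p[:,2].max())
E
```

```text
scene 15 50 14.41084512091436
scene 50 100 14.41084512091436
side 15 50 13.927306772352154
side 50 100 13.927306772352154
```

Call:
{"api": "drive_tool", "payload": {
  "offset": [
    [-0.01, 0.06, 0.5],
    [-0.02, 0.11, 1.0],
    [-0.02, 0.11, 1.0],
    [-0.02, 0.11, 1.0]
  ],
  "rotation": [
    [0, 0, 0],
    [0, 0, 0],
    [0, 0, 0],
    [0, 0, 0]
  ],
  "jaw": [-0.2, -0.2, -0.2, -0.2]
}}

```text
time: 2.65
ee_pos: [521.3, 481.2, 81.9]
tcp_rot: [-1.472, 2.774, 0.001]
contact_force: [0.4, 0.4, 0.2]
gripper_width: 0.601
grip_force: 0.0
```

Call:
{"api": "drive_tool", "payload": {
  "offset": [
    [0, 0, 0.5],
    [0, 0, 0.87],
    [0, 0, 0.89],
    [0, 0, 0.89],
    [0, 0, 0.89],
    [0, 0, 0.89],
    [0, 0, 0.89],
    [0, 0, 0.89],
    [0, 0, 0.89]
  ],
  "rotation": [
    [0, 0, 0],
    [0, 0, 0],
    [0, 0, 0],
    [0, 0, 0],
    [0, 0, 0],
    [0, 0, 0],
    [0, 0, 0],
    [0, 0, 0],
    [0, 0, 0]
  ],
  "jaw": [-0.2, -0.2, -0.2, -0.2, 1, 1, 1, 1, 1],
  "grip_force": 25
}}

```text
time: 3.78
ee_pos: [520.9, 480.7, 27.5]
tcp_rot: [1.475, -2.774, -0.0]
contact_force: [-0.7, -0.4, 1.0]
gripper_width: 0.075
grip_force: 0.0
```

Call:
{"api": "drive_tool", "payload": {
  "offset": [
    [0, 0, 0],
    [0, 0, 0]
  ],
  "rotation": [
    [0, 0, 0],
    [0, 0, 0]
  ],
  "jaw": [1, 1]
}}

```text
time: 4.03
ee_pos: [520.8, 480.7, 27.4]
tcp_rot: [1.475, -2.774, -0.0]
contact_force: [0.3, -0.2, 0.8]
gripper_width: 0.009
grip_force: 0.0
```

```bash
python3 - <<'E'
from h import *
im=bot.get_image("wrist"); np.savez("w2.npz",**im)
s=bot.get_image("side")
cv2.imwrite("pics/w2.png",np.hstack([cv2.resize(im["pixels"],(400,300)),cv2.resize(s["pixels"][330:450,160:320],(400,300),interpolation=cv2.INTER_CUBIC)]))
px=im["pixels"]; hsv=cv2.cvtColor(px,cv2.COLOR_BGR2HSV)
print(bot.observe())
E
```

```text
{'time': 4.125, 'joint_positions': array([-0.47289826,  0.80723172, -0.55298802,  1.56605977,  0.50000022,
        0.91293692,  1.34943409]), 'qvel': array([ 8.91585379e-04, -6.31565252e-04, -1.02412479e-04, -5.60557231e-05,
       -3.15577281e-04, -7.64642867e-04,  4.76371701e-04]), 'effort': array([ 3.10425339e-04, -6.78082609e+01, -9.85627681e+00, -2.11069590e+01,
        9.11957613e-03,  7.61066400e-02,  2.77233954e-05]), 'ee_pos': array([520.86089918, 480.71112445,  27.45234491]), 'tcp_rot': array([ 1.47478059e+00, -2.77387438e+00, -5.55133136e-05]), 'contact_force': array([-0.58128033, -0.32130725, -0.12554533]), 'wrist_torque': array([ 1.05248951e-01,  6.24602531e-05, -2.84716777e-02]), 'grip_force': 0.0, 'gripper_width': 0.0034599614755846707}
```

View pics/w2.png

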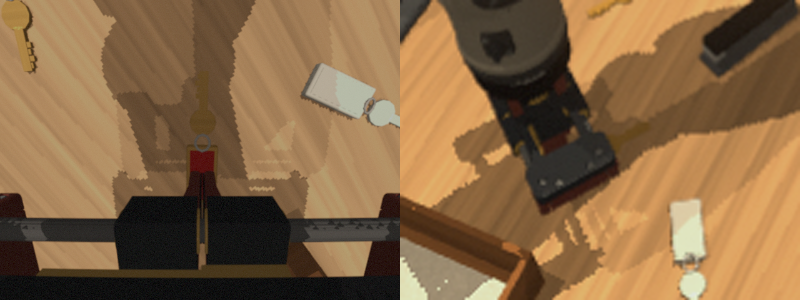

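Wrist crop: closed fingers sit at (203,180), over the tag (red still visible at (203,160)), so they closed above the key, which hasn't moved. Measuring the tip height.

```bash
python3 - <<'E'
from h import *
im=dict(np.load("w2.npz")); A=allpts(im)
for v in range(230,400,10): print(v,[A[v,u].round(0).tolist() for u in (315,325,335)], im["pixels"][v,325])
E
```

```text
230 [[510.0, 458.0, -1.0], [506.0, 460.0, 0.0], [500.0, 461.0, 9.0]] [50 76 98]
240 [[511.0, 460.0, 10.0], [507.0, 462.0, 11.0], [503.0, 466.0, 9.0]] [79 86 89]
250 [[514.0, 464.0, 11.0], [510.0, 467.0, 10.0], [506.0, 470.0, 11.0]] [15 19 86]
260 [[517.0, 468.0, 11.0], [513.0, 471.0, 11.0], [509.0, 474.0, 10.0]] [18 21 84]
270 [[520.0, 473.0, 11.0], [516.0, 476.0, 10.0], [512.0, 479.0, 11.0]] [18 21 88]
280 [[518.0, 470.0, 33.0], [515.0, 474.0, 30.0], [510.0, 475.0, 35.0]] [21 22 33]
290 [[518.0, 470.0, 46.0], [515.0, 474.0, 42.0], [511.0, 475.0, 45.0]] [ 3  0 16]
300 [[517.0, 470.0, 56.0], [515.0, 474.0, 52.0], [511.0, 475.0, 56.0]] [18 15 27]
310 [[517.0, 471.0, 64.0], [515.0, 474.0, 60.0], [511.0, 475.0, 63.0]] [18 14 26]
320 [[504.0, 453.0, 114.0], [515.0, 474.0, 68.0], [500.0, 455.0, 114.0]] [ 2 19 21]
330 [[504.0, 453.0, 119.0], [515.0, 474.0, 76.0], [501.0, 456.0, 117.0]] [15 21 33]
340 [[504.0, 454.0, 122.0], [515.0, 474.0, 82.0], [500.0, 455.0, 123.0]] [14 19 23]
350 [[505.0, 455.0, 123.0], [505.0, 459.0, 118.0], [501.0, 455.0, 126.0]] [30 33 31]
360 [[506.0, 456.0, 124.0], [505.0, 459.0, 121.0], [501.0, 455.0, 130.0]] [37 41 42]
370 [[506.0, 457.0, 126.0], [506.0, 460.0, 123.0], [502.0, 457.0, 130.0]] [36 40 40]
380 [[508.0, 459.0, 126.0], [507.0, 462.0, 123.0], [503.0, 459.0, 130.0]] [39 46 48]
390 [[508.0, 460.0, 127.0], [561.0, 543.0, 0.0], [505.0, 461.0, 129.0]] [ 53  78 104]
```

Call:
{"api": "drive_tool", "payload": {
  "offset": [
    [0, 0, 0],
    [0, 0, 0],
    [0, 0, 0],
    [0, 0, 0],
    [0, 0, 0],
    [0, 0, 0]
  ],
  "rotation": [
    [0, 0, 0],
    [0, 0, 0],
    [0, 0, 0],
    [0, 0, 0],
    [0, 0, 0],
    [0, 0, 0]
  ],
  "jaw": [-0.2, -0.2, -0.2, -0.2, -0.2, -0.2]
}}

```text
time: 4.88
ee_pos: [520.9, 480.7, 27.5]
tcp_rot: [-1.475, 2.774, -0.0]
contact_force: [-0.0, -0.2, 0.4]
gripper_width: 0.597
grip_force: 0.0
```

Call:
{"api": "drive_tool", "payload": {
  "offset": [
    [0, 0, 0.05],
    [0, 0, 0.1],
    [0, 0, 0.1]
  ],
  "rotation": [
    [0, 0, 0],
    [0, 0, 0],
    [0, 0, 0]
  ],
  "jaw": [-0.2, -0.2, -0.2]
}}

```text
time: 5.25
ee_pos: [520.7, 480.5, 21.0]
tcp_rot: [1.475, -2.773, 0.0]
contact_force: [-1.0, 0.1, -0.3]
gripper_width: 0.599
grip_force: 0.0
```

```bash
python3 - <<'E'
from h import *
im=bot.get_image("wrist"); np.savez("w3.npz",**im); A=allpts(im)
o=bot.observe(); print(o["ee_pos"]); T=rot(o["tcp_rot"]); L=(A-o["ee_pos"])@T
m=(abs(L[...,1])<45)&(abs(L[...,1])>18)&(abs(L[...,0])<13)&(L[...,2]>-40)&(A[...,2]>4)&(im["z_map"]>0)
for s in(1,-1):
    q=L[m&(L[...,1]*s>0)]; print(s,len(q),np.percentile(q,[0,50,90,97,100],axis=0).round(1).tolist())
E
```

```text
[520.76477133 480.6186758   21.18055919]
1 1669 [[-10.9, 26.1, -40.0], [9.0, 28.0, -22.3], [10.6, 34.3, -3.8], [10.8, 35.5, 0.1], [11.3, 37.1, 3.7]]
-1 1702 [[-11.0, -36.8, -40.0], [9.0, -27.1, -22.6], [10.6, -25.9, -3.8], [10.9, -25.8, 0.3], [11.3, -25.7, 3.4]]
```

The tips really stand only about 3.5 mm ahead of the reported TCP (not 25), so I go down 14 mm more, watching the force.

Call:
{"api": "drive_tool", "payload": {
  "offset": [
    [0, 0, 0.07],
    [0, 0, 0.14],
    [0, 0, 0.2],
    [0, 0, 0.23]
  ],
  "rotation": [
    [0, 0, 0],
    [0, 0, 0],
    [0, 0, 0],
    [0, 0, 0]
  ],
  "jaw": [-0.2, -0.2, -0.2, -0.2]
}}

```text
time: 5.8
ee_pos: [520.7, 480.6, 7.3]
tcp_rot: [1.475, -2.774, 0.0]
contact_force: [0.2, 0.3, 0.0]
gripper_width: 0.603
grip_force: 0.0
```

Call:
{"api": "drive_tool", "payload": {
  "offset": [
    [0, 0, 0],
    [0, 0, 0],
    [0, 0, 0],
    [0, 0, 0]
  ],
  "rotation": [
    [0, 0, 0],
    [0, 0, 0],
    [0, 0, 0],
    [0, 0, 0]
  ],
  "jaw": [1, 1, 1, 1]
}}

```text
time: 6.3
ee_pos: [521.0, 480.8, 7.8]
tcp_rot: [-1.475, 2.774, 0.0]
contact_force: [0.4, -0.9, 0.3]
gripper_width: 0.295
grip_force: 25.0
```

Gripped: 0.295 opening = 26 mm, the tag's width. Lifting and carrying over.

Call:
{"api": "drive_tool", "payload": {
  "offset": [
    [0, 0, -0.5],
    [0, 0, -1.4],
    [0.3, -0.2, -2.3],
    [1, -0.7, -3.1],
    [1.8, -1.2, -3.8],
    [2.6, -1.75, -4.1],
    [3.4, -2.3, -4.1],
    [4.2, -2.85, -4.1],
    [5, -3.4, -4.1],
    [5, -3.4, -4.1]
  ],
  "rotation": [
    [0, 0, 0],
    [0, 0, 0],
    [0, 0, 1],
    [0, 0, 2],
    [0, 0, 3],
    [0, 0, 4],
    [0, 0, 5],
    [0, 0, 6],
    [0, 0, 7],
    [0, 0, 7]
  ],
  "jaw": [1, 1, 1, 1, 1, 1, 1, 1, 1, 1]
}}

```text
time: 7.55
ee_pos: [522.4, 111.8, 253.6]
tcp_rot: [0.399, 3.116, -0.005]
contact_force: [1.2, 0.4, -1.0]
gripper_width: 0.29
grip_force: 25.0
```

```bash
python3 - <<'E'
from h import *
o=bot.observe(); print(o["ee_pos"],o["joint_positions"],rot(o["tcp_rot"]).round(3).tolist(),totool(np.array([520.6,-134,250])-o["ee_pos"]))
E
```

```text
[522.39263241 111.75104391 253.60755774] [-0.02289484  0.24212458 -0.3609537   1.83797692  0.0993338   1.07973333
  0.8950026 ] [[-0.968, 0.252, -0.0], [0.252, 0.968, -0.003], [-0.001, -0.003, -1.0]] [-1.00244607 -3.97119087  0.07242897]
```

Call:
{"api": "drive_tool", "payload": {
  "offset": [
    [-0.2, -0.8, 0],
    [-0.4, -1.6, 0],
    [-0.6, -2.4, 0],
    [-0.8, -3.2, 0],
    [-1, -3.97, 0],
    [-1, -3.97, 0],
    [-1, -3.97, 0],
    [-1, -3.97, 0],
    [-1, -3.97, 0]
  ],
  "rotation": [
    [0, 0, 1],
    [0, 0, 2],
    [0, 0, 3],
    [0, 0, 4],
    [0, 0, 5],
    [0, 0, 6],
    [0, 0, 6.85],
    [0, 0, 6.85],
    [0, 0, 6.85]
  ],
  "jaw": [1, 1, 1, 1, 1, 1, 1, 1, 1]
}}

```text
time: 8.68
ee_pos: [523.0, -126.8, 253.6]
tcp_rot: [-2.066, -2.367, -0.0]
contact_force: [0.7, -0.2, -1.2]
gripper_width: 0.294
grip_force: 25.0
```

```bash
python3 - <<'E'
from h import *
im=bot.get_image("wrist"); np.savez("w4.npz",**im); cv2.imwrite("pics/w4.png",im["pixels"]); A=allpts(im)
o=bot.observe(); print(o["ee_pos"],o["joint_positions"],rot(o["tcp_rot"]).round(3).tolist())
ux=np.array([.9929,.119]);uy=np.array([-.119,.9929]);c=np.array([666.7,-41.7])
np.save("L.npy",0)
for n in ["wrist","scene"]:
    if n=="scene": im=bot.get_image(n); A=allpts(im); np.savez("s2.npz",**im)
    q=A[im["z_map"]>0]; L=np.c_[(q[:,:2]-c)@ux,(q[:,:2]-c)@uy,q[:,2]]
    f=L[(abs(L[:,2]-25)<4)&(L[:,0]>-215)&(L[:,0]<-90)&(L[:,1]>-125)&(L[:,1]<40)]
    print(n,"floor",len(f),np.percentile(f,[1,50,99],axis=0).round(1).tolist())
    f=L[(abs(L[:,2]-63)<4)&(L[:,0]>-222)&(L[:,0]<-90)&(L[:,1]>-130)&(L[:,1]<20)]
    print(n,"rim",len(f),np.percentile(f,[1,50,99],axis=0).round(1).tolist())
E
```

```text
[ 522.94527458 -127.02348365  253.61643121] [ 0.17337435  0.22696761 -0.05992406  1.8465396   0.01518173  1.06859039
  0.24221297] [[-0.134, 0.991, -0.0], [0.991, 0.134, 0.0], [0.0, -0.0, -1.0]]
wrist floor 7852 [[-200.9, -111.0, 21.2], [-138.5, -37.7, 24.8], [-90.8, 24.1, 27.4]]
wrist rim 2504 [[-208.2, -123.4, 59.4], [-187.4, -66.3, 62.5], [-93.0, 18.5, 65.6]]
scene floor 1448 [[-203.1, -112.9, 21.1], [-161.6, -43.7, 24.1], [-91.1, 38.5, 28.7]]
scene rim 571 [[-210.2, -124.6, 59.1], [-170.1, -89.8, 61.7], [-93.9, 13.7, 66.4]]
```

View pics/w4.png

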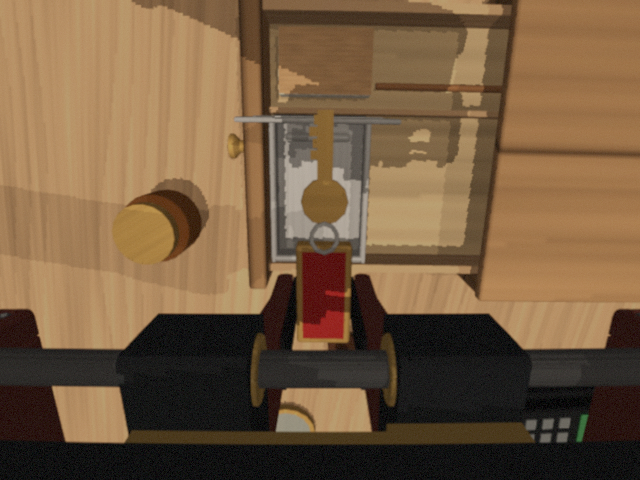

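Wrist view: the key hangs straight from (325,110) to (325,340); the tin's rim spans u 272–368, far end at v≈262 (−y) and hinge at v≈120, lid edge-on there. I check the held tag's offset and the rim.

```bash
python3 - <<'E'
from h import *
im=dict(np.load("w4.npz")); o=bot.observe(); T=rot(o["tcp_rot"]); p=o["ee_pos"]
print("eye tool",T.T@(np.array(im["eye"])-p))
hsv=cv2.cvtColor(im["pixels"],cv2.COLOR_BGR2HSV)
m=(((hsv[...,0]<6)|(hsv[...,0]>172))&(hsv[...,1]>150)&(hsv[...,2]>80)).astype(np.uint8); m[:240]=0;m[345:]=0;m[:,:295]=0;m[:,355:]=0
v,u=np.nonzero(m); A=allpts(im)
P=np.array([plane(im,a,b,256) for a,b in zip(u[::3],v[::3])]); r=cv2.minAreaRect(P[:,:2].astype(np.float32)); print("tag",P.mean(0),r,np.median(A[m>0],0))
ux=np.array([.9929,.119]);uy=np.array([-.119,.9929]);c=np.array([666.7,-41.7])
for a in [(272,200),(367,200),(320,262),(320,124)]:
    w=plane(im,*a,63)[:2]-c; print(a,w@ux,w@uy)
t=P.mean(0)[:2]-c; print("tag unit",t@ux,t@uy)
tg=c-156*ux-77*uy; d=tg-P.mean(0)[:2]; print("target",tg,"tool units",T.T@np.r_[d,0]/60)
E
```

```text
eye tool [  73.24142624    0.53388774 -159.80835178]
tag [ 522.88218759 -123.92340786  256.        ] ((523.1345825195312, -124.39393615722656), (19.28786849975586, 43.53953170776367), 6.872401714324951) [ 522.9085944  -123.33860399  256.39433993]
(272, 200) -202.91681546294893 -50.41480923414137
(367, 200) -110.09073081058926 -48.94219787232753
(320, 262) -155.1454745739263 -113.51215248072054
(320, 124) -156.9682100127332 21.28502029790877
tag unit -152.5812914726848 -64.52530198426379
target [ 520.9706 -136.7173] tool units [-2.07081802e-01 -5.99988417e-02 -2.19130470e-05]
```

Call:
{"api": "drive_tool", "payload": {
  "offset": [
    [-0.21, -0.06, 0],
    [-0.21, -0.06, 0.8],
    [-0.21, -0.06, 1.6],
    [-0.21, -0.06, 2.3],
    [-0.21, -0.06, 2.8],
    [-0.21, -0.06, 3.2],
    [-0.21, -0.06, 3.4],
    [-0.21, -0.06, 3.5],
    [-0.21, -0.06, 3.5]
  ],
  "rotation": [
    [0, 0, 0],
    [0, 0, 0],
    [0, 0, 0],
    [0, 0, 0],
    [0, 0, 0],
    [0, 0, 0],
    [0, 0, 0],
    [0, 0, 0],
    [0, 0, 0]
  ],
  "jaw": [1, 1, 1, 1, 1, 1, 1, 1, 1]
}}

```text
time: 9.9
ee_pos: [521.2, -140.9, 44.0]
tcp_rot: [2.071, 2.362, 0.0]
contact_force: [-0.5, 0.4, -0.6]
gripper_width: 0.291
grip_force: 25.0
```

Call:
{"api": "drive_tool", "payload": {
  "offset": [
    [0, 0, 0.06],
    [0, 0, 0.12],
    [0, 0, 0.16],
    [0, 0, 0.16]
  ],
  "rotation": [
    [0, 0, 0],
    [0, 0, 0],
    [0, 0, 0],
    [0, 0, 0]
  ],
  "jaw": [1, 1, 1, 1]
}}

```text
time: 10.4
ee_pos: [520.8, -140.6, 33.9]
tcp_rot: [-2.071, -2.362, 0.0]
contact_force: [0.2, -0.7, 0.1]
gripper_width: 0.293
grip_force: 25.0
```

Call:
{"api": "drive_tool", "payload": {
  "offset": [
    [0, 0, 0.02],
    [0, 0, 0.03],
    [0, 0, 0.03]
  ],
  "rotation": [
    [0, 0, 0],
    [0, 0, 0],
    [0, 0, 0]
  ],
  "jaw": [1, 1, 1]
}}

```text
time: 10.78
ee_pos: [521.0, -140.7, 32.7]
tcp_rot: [2.071, 2.362, 0.0]
contact_force: [-1.6, 0.4, 4.6]
gripper_width: 0.292
grip_force: 25.0
```

```bash
python3 - <<'E'
from h import *
im=bot.get_image("wrist"); np.savez("w5.npz",**im); cv2.imwrite("pics/w5.png",im["pixels"])
o=bot.observe();print(o["ee_pos"],o["contact_force"],o["wrist_torque"])
E
```

```text
[ 520.98868002 -140.7005738    32.6858682 ] [-1.52296244  1.20767846  5.768723  ] [ 0.11295421  0.38434252 -0.00571203]
```

View pics/w5.png

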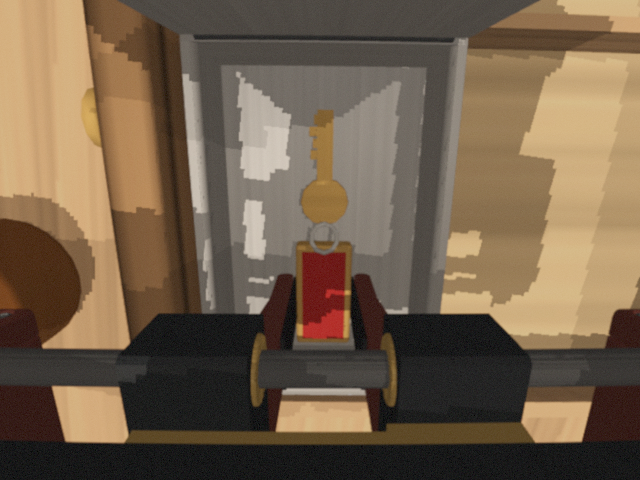

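The key rests on the floor of the tin (about 5 N contact), tag at (325,290), clear of all walls. Releasing.

Call:
{"api": "drive_tool", "payload": {
  "offset": [
    [0, 0, 0],
    [0, 0, 0],
    [0, 0, 0],
    [0, 0, 0],
    [0, 0, -0.1],
    [0, 0, -0.3],
    [0, 0, -0.8],
    [0, 0, -1.5],
    [0, 0, -2.3],
    [0, 0, -3.2],
    [0, 0, -4.1],
    [0, 0, -4.1]
  ],
  "rotation": [
    [0, 0, 0],
    [0, 0, 0],
    [0, 0, 0],
    [0, 0, 0],
    [0, 0, 0],
    [0, 0, 0],
    [0, 0, 0],
    [0, 0, 0],
    [0, 0, 0],
    [0, 0, 0],
    [0, 0, 0],
    [0, 0, 0]
  ],
  "jaw": [0, 0, 0, 0, 0, 0, 0, 0, 0, 0, 0, 0]
}}

```text
time: 12.32
ee_pos: [523.4, -141.1, 283.9]
tcp_rot: [2.066, 2.355, 0.008]
contact_force: [-0.9, 0.1, 0.3]
gripper_width: 0.498
grip_force: 0.0
```

```bash
python3 - <<'E'
from h import *
ux=np.array([.9929,.119]);uy=np.array([-.119,.9929]);c=np.array([666.7,-41.7])
o=bot.observe();print(o["ee_pos"],o["contact_force"])
im=bot.get_image("wrist"); np.savez("w6.npz",**im); A=allpts(im)
hsv=cv2.cvtColor(im["pixels"],cv2.COLOR_BGR2HSV)
m=((hsv[...,0]<6)|(hsv[...,0]>172))&(hsv[...,1]>150)&(hsv[...,2]>70)&(abs(A[...,2]-35)<8)
v,u=np.nonzero(m); P=np.array([plane(im,a,b,35) for a,b in zip(u[::3],v[::3])]); w=P.mean(0)[:2]-c; print("tag",len(P),w@ux,w@uy,A[m][:,2].mean(),cv2.minAreaRect(P[:,:2].astype(np.float32)))
im=bot.get_image("side"); np.savez("side2.npz",**im); cv2.imwrite("pics/side2.png",cv2.resize(im["pixels"][120:300,220:420],(800,600)[:2] if 0 else (660,594)))
q=allpts(im).reshape(-1,3); L=np.c_[(q[:,:2]-c)@ux,(q[:,:2]-c)@uy,q[:,2]]
for z in range(75,205,20):
    s=L[(abs(L[:,2]-z)<8)&(L[:,0]>-205)&(L[:,0]<-108)&(L[:,1]>0)&(L[:,1]<75)]; print(z,len(s),np.median(s,0).round(1))
E
```

```text
[ 523.36077941 -141.13111742  283.90764988] [-0.88045041  0.1018542   0.25281113]
tag 187 -156.67666140014524 -78.43944926935292 35.57852431120372 ((521.2532348632812, -138.37257385253906), (17.062633514404297, 41.643157958984375), 6.999685287475586)
75 139 [-156.9   26.3   75.7]
95 149 [-156.7   25.    94.5]
115 143 [-154.3   23.8  114.5]
135 146 [-156.    22.2  134.7]
155 164 [-158.1   21.1  155.1]
175 167 [-158.2   19.6  174.9]
195 172 [-154.8   17.5  194.5]
```

Key lies flat (tag top at z 35.6, tag at tin y ≈ −34, x ≈ 0). The lid leans at ≈1.5 rad, its outer face at unit y 18–26. Now over to the lid's far side with jaws shut.

Call:
{"api": "drive_tool", "payload": {
  "offset": [
    [0.8, 0, 0],
    [1.6, 0, 0],
    [2.2, 0, 0],
    [2.25, 0, 0.5],
    [2.25, 0, 1.1],
    [2.25, 0, 1.5],
    [2.25, 0, 1.5]
  ],
  "rotation": [
    [0, 0, 0],
    [0, 0, 0],
    [0, 0, 0],
    [0, 0, 0],
    [0, 0, 0],
    [0, 0, 0],
    [0, 0, 0]
  ],
  "jaw": [1, 1, 1, 1, 1, 1, 1]
}}

```text
time: 13.3
ee_pos: [500.7, -7.0, 185.5]
tcp_rot: [-2.068, -2.359, 0.007]
contact_force: [0.2, -0.6, -0.1]
gripper_width: 0.005
grip_force: 0.0
```

```bash
cat >> h.py <<'E'
ux=np.array([.9929,.119]);uy=np.array([-.119,.9929]);c0=np.array([666.7,-41.7])
def arc(ths,r):
    o=bot.observe(); T=rot(o["tcp_rot"]); p=o["ee_pos"]; w=p[:2]-c0
    print("unit",(w@ux).round(1),(w@uy).round(1),p[2].round(1),"F",o["contact_force"].round(1))
    for t in ths:
        y=24.5-r*np.cos(t)+3*np.sin(t)+10; z=63+r*np.sin(t)+3*np.cos(t)+3.5
        g=c0-156*ux+y*uy; print(t,"y,z",round(y,1),round(z,1),(T.T@np.array([g[0]-p[0],g[1]-p[1],z-p[2]])/60).round(2))
E
python3 -c "
from h import *
arc([1.5,1.3,1.1,.9,.7,.5,.3,.15,.1],128)"
```

```text
unit -160.7 54.2 185.5 F [ 0.2 -0.6 -0.1]
1.5 y,z 28.4 194.4 [-0.43  0.07 -0.15]
1.3 y,z 3.2 190.6 [-0.85  0.07 -0.09]
1.1 y,z -20.9 181.9 [-1.25  0.06  0.06]
0.9 y,z -42.7 168.6 [-1.62  0.06  0.28]
0.7 y,z -61.5 151.3 [-1.93  0.06  0.57]
0.5 y,z -76.4 130.5 [-2.18  0.06  0.92]
0.3 y,z -86.9 107.2 [-2.35  0.06  1.3 ]
0.15 y,z -91.6 88.6 [-2.43  0.06  1.61]
0.1 y,z -92.6 82.3 [-2.45  0.06  1.72]
```

Call:
{"api": "drive_tool", "payload": {
  "offset": [
    [-0.43, 0.07, -0.12],
    [-0.64, 0.07, -0.1],
    [-0.85, 0.07, -0.08],
    [-1.05, 0.07, 0],
    [-1.25, 0.06, 0.06],
    [-1.44, 0.06, 0.17],
    [-1.62, 0.06, 0.28],
    [-1.78, 0.06, 0.42],
    [-1.93, 0.06, 0.57],
    [-1.93, 0.06, 0.57]
  ],
  "rotation": [
    [0, 0, 0],
    [0, 0, 0],
    [0, 0, 0],
    [0, 0, 0],
    [0, 0, 0],
    [0, 0, 0],
    [0, 0, 0],
    [0, 0, 0],
    [0, 0, 0],
    [0, 0, 0]
  ],
  "jaw": [1, 1, 1, 1, 1, 1, 1, 1, 1, 1]
}}

```text
time: 14.55
ee_pos: [521.4, -122.0, 153.1]
tcp_rot: [-2.072, -2.36, 0.002]
contact_force: [-0.2, 0.2, 0.4]
gripper_width: 0.007
grip_force: 0.0
```

```bash
python3 -c "
from h import *
arc([.6,.5,.4,.3,.2,.15,.1,.05,0],128)
im=bot.get_image('side'); cv2.imwrite('pics/s3.png',cv2.resize(im['pixels'][100:300,200:440],(720,600)))"
```

```text
unit -153.8 -62.4 153.1 F [-0.2  0.2  0.4]
0.6 y,z -69.4 141.3 [-0.12 -0.04  0.2 ]
0.5 y,z -76.4 130.5 [-0.23 -0.04  0.38]
0.4 y,z -82.2 119.1 [-0.33 -0.04  0.57]
0.3 y,z -86.9 107.2 [-0.41 -0.04  0.76]
0.2 y,z -90.4 94.9 [-0.47 -0.04  0.97]
0.15 y,z -91.6 88.6 [-0.49 -0.04  1.07]
0.1 y,z -92.6 82.3 [-0.5  -0.04  1.18]
0.05 y,z -93.2 75.9 [-0.51 -0.04  1.29]
0 y,z -93.5 69.5 [-0.52 -0.04  1.39]
```

View pics/s3.png

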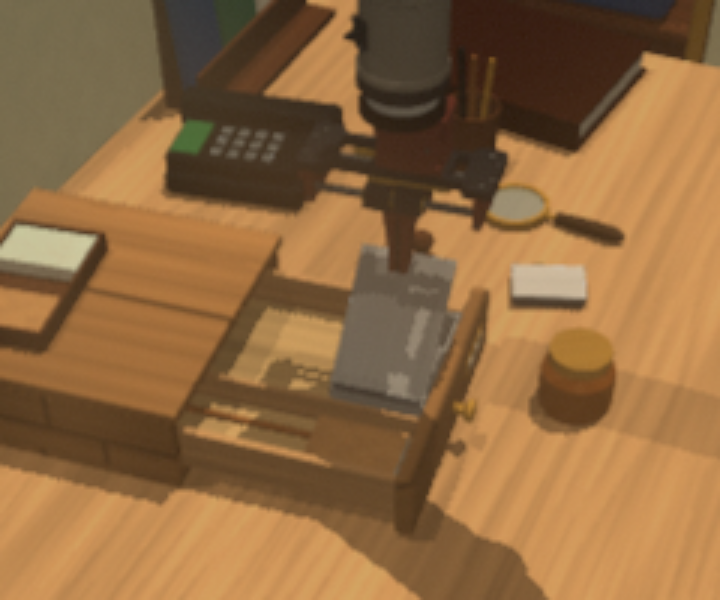

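The side crop shows the lid leaning down under the fingertips (at (400,265)). Continuing the arc and pressing.

Call:
{"api": "drive_tool", "payload": {
  "offset": [
    [-0.12, -0.04, 0.2],
    [-0.23, -0.04, 0.38],
    [-0.33, -0.04, 0.57],
    [-0.41, -0.04, 0.76],
    [-0.47, -0.04, 0.97],
    [-0.49, -0.04, 1.07],
    [-0.5, -0.04, 1.18],
    [-0.51, -0.04, 1.29],
    [-0.52, -0.04, 1.36],
    [-0.52, -0.04, 1.4],
    [-0.52, -0.04, 1.42],
    [-0.52, -0.04, 1.42]
  ],
  "rotation": [
    [0, 0, 0],
    [0, 0, 0],
    [0, 0, 0],
    [0, 0, 0],
    [0, 0, 0],
    [0, 0, 0],
    [0, 0, 0],
    [0, 0, 0],
    [0, 0, 0],
    [0, 0, 0],
    [0, 0, 0],
    [0, 0, 0]
  ],
  "jaw": [1, 1, 1, 1, 1, 1, 1, 1, 1, 1, 1, 1]
}}

```text
time: 16.1
ee_pos: [523.6, -152.3, 68.8]
tcp_rot: [-2.071, -2.362, -0.0]
contact_force: [0.9, 0.2, 0.8]
gripper_width: 0.005
grip_force: 0.2
```

Call:
{"api": "drive_tool", "payload": {
  "offset": [
    [0, 0, 0.03],
    [0, 0, 0.06],
    [0, 0, 0.06]
  ],
  "rotation": [
    [0, 0, 0],
    [0, 0, 0],
    [0, 0, 0]
  ],
  "jaw": [1, 1, 1]
}}

```text
time: 16.48
ee_pos: [526.8, -152.0, 68.2]
tcp_rot: [2.068, 2.359, 0.006]
contact_force: [-2.3, 2.6, 19.7]
gripper_width: 0.005
grip_force: 9.9
```

Call:
{"api": "drive_tool", "payload": {
  "offset": [
    [0, 0, 0],
    [0, 0, -0.3],
    [0, 0, -1],
    [0, 0, -1.8],
    [0, 0, -2.6],
    [0, 0, -2.6]
  ],
  "rotation": [
    [0, 0, 0],
    [0, 0, 0],
    [0, 0, 0],
    [0, 0, 0],
    [0, 0, 0],
    [0, 0, 0]
  ],
  "jaw": [1, 1, 1, 1, 1, 1]
}}

```text
time: 17.23
ee_pos: [525.9, -153.0, 225.6]
tcp_rot: [2.067, 2.356, 0.006]
contact_force: [-0.4, 0.2, -0.4]
gripper_width: 0.009
grip_force: 0.0
```

```bash
python3 - <<'E'
from h import *
o=bot.observe(); w=o["ee_pos"][:2]-c0; print("unit",w@ux,w@uy,o["ee_pos"],o["contact_force"])
for n in ["wrist","side","scene"]:
    im=bot.get_image(n); q=allpts(im)[im["z_map"]>0]; L=np.c_[(q[:,:2]-c0)@ux,(q[:,:2]-c0)@uy,q[:,2]]
    s=L[(L[:,0]>-200)&(L[:,0]<-112)&(L[:,1]>-110)&(L[:,1]<20)&(L[:,2]<110)]
    print(n,len(s),np.percentile(s,[2,50,98],axis=0).round(1).tolist(), "fit dz/dy",np.polyfit(s[:,1],s[:,2],1) if len(s)>50 else 0)
    p=L[(L[:,2]>74)&(L[:,2]<86)&(L[:,0]>-260)&(L[:,0]<-150)&(abs(L[:,1])<135)]
    if len(p): print("  panel outer",np.percentile(p[:,0],[2,10]))
E
```

```text
unit -153.06411316503196 -93.77590190130137 [ 525.88358108 -153.02345226  225.58072716] [-0.36006262  0.20106597 -0.37345991]
wrist 15318 [[-198.2, -106.9, 65.2], [-156.1, -40.0, 67.0], [-113.8, 17.8, 68.7]] fit dz/dy [-7.45143306e-03  6.67086857e+01]
  panel outer [-222.44564059 -220.70516435]
side 904 [[-198.9, -107.2, 62.8], [-157.1, -40.6, 66.5], [-113.4, 17.6, 70.6]] fit dz/dy [-4.35461607e-03  6.63922892e+01]
  panel outer [-222.55557924 -221.31584462]
scene 1597 [[-197.5, -107.3, 63.2], [-153.4, -44.8, 66.4], [-113.7, 17.4, 69.5]] fit dz/dy [-5.84328986e-03  6.61500617e+01]
  panel outer [-221.63092653 -218.94609037]
```

Lid flat (top at z 66, slope <0.01 rad) and it stays down: latched. Panel face at unit x ≈ −222.5. Next: the push spot beside the knob, and the jar's clearance.

```bash
python3 - <<'E'
from h import *
im=dict(np.load("side2.npz"));q=allpts(im).reshape(-1,3); L=np.c_[(q[:,:2]-c0)@ux,(q[:,:2]-c0)@uy,q[:,2]]
s=L[(L[:,0]<-230)&(L[:,0]>-450)&(abs(L[:,1])<200)&(L[:,2]>50)&(L[:,2]<80)]
print("jar",len(s),s.min(0),s.max(0),np.percentile(s,[5,50,95],axis=0).round())
s=L[(L[:,0]>0)&(L[:,0]<280)&(abs(L[:,1])<130)&(L[:,2]>108)&(L[:,2]<200)]; print("on top",len(s),np.percentile(s,[2,98],axis=0).round())
o=bot.observe();T=rot(o["tcp_rot"]);p=o["ee_pos"]
for x,y,z in [(-245,-28,225),(-245,-28,50),(-31,-28,50)]:
    g=c0+x*ux+y*uy; print(g,(T.T@np.array([*(g-p[:2]),z-p[2]])/60).round(2))
E
```

```text
jar 376 [-362.96407231 -116.09840878   50.11215025] [-238.83890355    8.58704001   76.52380512] [[-356. -109.   52.]
 [-329.  -75.   70.]
 [-301.  -54.   74.]]
on top 1166 [[151. -58. 109.]
 [252. 102. 121.]]
[426.7715 -98.6562] [ 1.1  -1.47 -0.07]
[426.7715 -98.6562] [ 1.09 -1.47  2.84]
[639.2521 -73.1902] [1.05 2.1  2.84]
```

Call:
{"api": "drive_tool", "payload": {
  "offset": [
    [0.5, -0.8, 0],
    [1.06, -1.52, 0],
    [1.06, -1.52, 0.3],
    [1.06, -1.52, 1.1],
    [1.06, -1.52, 1.9],
    [1.06, -1.52, 2.6],
    [1.06, -1.52, 2.85],
    [1.06, -1.52, 2.85]
  ],
  "rotation": [
    [0, 0, 0],
    [0, 0, 0],
    [0, 0, 0],
    [0, 0, 0],
    [0, 0, 0],
    [0, 0, 0],
    [0, 0, 0],
    [0, 0, 0]
  ],
  "jaw": [1, 1, 1, 1, 1, 1, 1, 1]
}}

```text
time: 18.38
ee_pos: [422.6, -100.9, 48.2]
tcp_rot: [-2.068, -2.359, 0.005]
contact_force: [0.5, 0.8, -0.2]
gripper_width: 0.006
grip_force: 0.0
```

```bash
python3 - <<'E'
from h import *
o=bot.observe();T=rot(o["tcp_rot"]);p=o["ee_pos"];w=p[:2]-c0;print("unit",w@ux,w@uy,p[2],o["contact_force"])
for x in (-60,-31):
    g=c0+x*ux-30*uy; print((T.T@np.array([*(g-p[:2]),0])/60).round(2))
E
```

```text
unit -249.38738567401492 -29.715747260108348 48.216799422004726 [ 0.45562011  0.75153336 -0.18169025]
[-0.04  3.16 -0.02]
[-0.05  3.64 -0.02]
```

Call:
{"api": "drive_tool", "payload": {
  "offset": [
    [0, 0.1, 0],
    [0, 0.25, 0],
    [0, 0.45, 0],
    [0, 0.7, 0],
    [0, 1, 0],
    [-0.01, 1.3, 0],
    [-0.02, 1.6, 0],
    [-0.03, 1.9, 0],
    [-0.03, 2.2, 0],
    [-0.04, 2.5, 0],
    [-0.04, 2.75, 0],
    [-0.04, 2.95, 0]
  ],
  "rotation": [
    [0, 0, 0],
    [0, 0, 0],
    [0, 0, 0],
    [0, 0, 0],
    [0, 0, 0],
    [0, 0, 0],
    [0, 0, 0],
    [0, 0, 0],
    [0, 0, 0],
    [0, 0, 0],
    [0, 0, 0],
    [0, 0, 0]
  ],
  "jaw": [1, 1, 1, 1, 1, 1, 1, 1, 1, 1, 1, 1]
}}

```text
time: 19.88
ee_pos: [601.8, -80.0, 50.3]
tcp_rot: [-2.071, -2.362, -0.001]
contact_force: [-3.3, 0.7, 2.2]
gripper_width: 0.008
grip_force: 1.7
```

```bash
python3 - <<'E'
from h import *
o=bot.observe();T=rot(o["tcp_rot"]);p=o["ee_pos"];w=p[:2]-c0;print("unit",w@ux,w@uy,p[2],o["contact_force"])
g=c0-31*ux-30*uy; print((T.T@np.array([*(g-p[:2]),0])/60).round(2))
im=bot.get_image("side");q=allpts(im).reshape(-1,3); L=np.c_[(q[:,:2]-c0)@ux,(q[:,:2]-c0)@uy,q[:,2]]
s=L[(L[:,2]>74)&(L[:,2]<86)&(L[:,0]>-130)&(L[:,0]<-5)&(L[:,1]>10)&(L[:,1]<135)]; print(len(s),np.percentile(s[:,0],[2,10,50]))
E
```

```text
unit -68.96728219187712 -30.283705624787743 50.279890667562796 [-3.29394097  0.72496524  2.18820812]
[-0.    0.63  0.  ]
211 [-58.21387222 -57.33554978 -50.44449235]
```

Call:
{"api": "drive_tool", "payload": {
  "offset": [
    [0, 0.12, 0],
    [0, 0.26, 0],
    [0, 0.38, 0],
    [0, 0.48, 0],
    [0, 0.56, 0],
    [0, 0.62, 0],
    [0, 0.67, 0],
    [0, 0.7, 0],
    [0, 0.7, 0]
  ],
  "rotation": [
    [0, 0, 0],
    [0, 0, 0],
    [0, 0, 0],
    [0, 0, 0],
    [0, 0, 0],
    [0, 0, 0],
    [0, 0, 0],
    [0, 0, 0],
    [0, 0, 0]
  ],
  "jaw": [1, 1, 1, 1, 1, 1, 1, 1, 1]
}}

```text
time: 21.05
ee_pos: [642.6, -75.1, 50.3]
tcp_rot: [2.071, 2.362, 0.0]
contact_force: [-1.2, -1.0, 0.2]
gripper_width: 0.003
grip_force: 0.7
```

Not yet against the stop by the force, so I press a little further.

Call:
{"api": "drive_tool", "payload": {
  "offset": [
    [0, 0.03, 0],
    [0, 0.06, 0],
    [0, 0.08, 0],
    [0, 0.08, 0]
  ],
  "rotation": [
    [0, 0, 0],
    [0, 0, 0],
    [0, 0, 0],
    [0, 0, 0]
  ],
  "jaw": [1, 1, 1, 1]
}}

```text
time: 21.55
ee_pos: [644.8, -74.9, 50.2]
tcp_rot: [-2.07, -2.359, 0.005]
contact_force: [-10.4, -1.0, 6.2]
gripper_width: 0.005
grip_force: 5.3
```

Call:
{"api": "drive_tool", "payload": {
  "offset": [
    [0, 0, 0],
    [0, -0.3, 0],
    [0, -0.7, 0],
    [0, -0.8, -0.5],
    [0, -0.8, -1.4],
    [0, -0.8, -2.3],
    [0, -0.8, -2.5],
    [0, -0.8, -2.5]
  ],
  "rotation": [
    [0, 0, 0],
    [0, 0, 0],
    [0, 0, 0],
    [0, 0, 0],
    [0, 0, 0],
    [0, 0, 0],
    [0, 0, 0],
    [0, 0, 0]
  ],
  "jaw": [1, 1, 1, 1, 1, 1, 1, 1]
}}

```text
time: 22.55
ee_pos: [600.5, -80.2, 201.1]
tcp_rot: [2.069, 2.361, 0.003]
contact_force: [0.3, 0.4, 0.0]
gripper_width: 0.005
grip_force: 0.0
```

```bash
python3 - <<'E'
from h import *
im=bot.get_image("side");q=allpts(im).reshape(-1,3); L=np.c_[(q[:,:2]-c0)@ux,(q[:,:2]-c0)@uy,q[:,2]]
s=L[(L[:,2]>74)&(L[:,2]<86)&(L[:,0]>-130)&(L[:,0]<-5)&(abs(L[:,1])<135)]; print(len(s),np.percentile(s[:,0],[2,10,50]))
cv2.imwrite('pics/s4.png',im["pixels"]); o=bot.observe(); print(o["ee_pos"],o["contact_force"])
E
```

```text
242 [-15.33634027 -14.56445678 -10.67959287]
[599.47812678 -80.24588028 199.62579609] [-0.24137885 -1.06145023 -0.57089265]
```

View pics/s4.png

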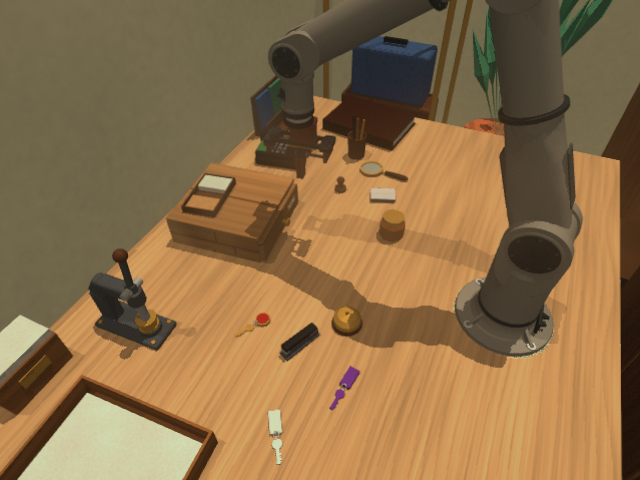

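The picture shows the drawer shut with its knob at (285,222), everything else in place and the arm clear.

```bash
python3 -c "
from bench import bot
print(bot.hand_in())"
```

```text
the job is handed in; nothing more can be done
None
```

The oblong-tag key lies flat in the tin, the lid is snapped shut, the drawer is fully closed with nothing else moved, and the job is handed in (the hand-in returned no verdict).

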